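Bin the lemon and lock the food-waste caddy

ROBOT

A 6-joint arm with a two-finger parallel gripper is mounted at the origin on a cart in front of the work surface, level with it; the furniture and walls round the work are solid. World frame = base frame: x ahead of the robot, y to its left, z up, the work surface at z = 0. Lengths are in m, angles in degrees, forces in N, time in s.
With the tool pointing down it reaches from about 0.4 to 0.825 m from the base axis. Payload 7 kg.
Tool frame: the origin (TCP) lies between the finger pads; the fingertips stand 25 mm ahead of it and the grasp point (between the pads) lies 6 mm ahead of it; z points along the fingers, y is the line along which they close (so a half turn about z gives the same grasp; the last joint's range is limited). The gripper opens to 88 mm and grips with 3 to 60 N. Pads are 19 mm wide; open, the fingers measure 130 mm over their backs; the gripper's body (78 mm by 193 mm) begins 47 mm behind the grasp point.
Start: joints at [84.059, 20.546, 0.682, 0, -70.136, -16.507], TCP at [0.258, 0.624, 0.252] pointing down, gripper open.
Joint ranges: [-176.03, 176.03], [-82.01, 121.73], [-58.28, 71.71], [-173.87, 95.51], [-174.79, -0.11], [-173.66, 173.66]. Speed limits (degrees/s): [136.94, 136.94, 172.46, 180, 180, 180].

INTERFACE

Orientations are given as [roll, pitch, yaw] about the fixed x, y, z axes, in that order (R = Rz(yaw) Ry(pitch) Rx(roll)).
In Python, from plant import r gives the robot as it stands.
- The arm moves only by the shell command python3 -m crank 'ROWS' [FORCE]. ROWS is JSON, a list of rows, each a list of 3 entries, a list of its own where there are three numbers: the turn, a rotation vector about the tool's x, y, z in degrees, then the shift along the tool's x, y, z in cm, then the closure, from -1 (fully open) to 1 (shut). In form: [[[wx, wy, wz], [dx, dy, dz], fingers], ...]. A call has 1 to 8 rows; each row shifts and turns the commanded pose from where the row before left it, along the tool's axes as they then stand; what a row does not reach is not made up. A row lasts 1/10 s, in which the tool goes at most 50 mm and 8.59 degrees, less where a joint would pass 70% of its speed; a pose out of reach is approached as far as the arm can. A call with a gripper value outside its range is refused whole. The fingers move at their own pace and stop on an object; FORCE is the grip in N (left out, the last holds). Time passes only in rows, so rows that do not move let the fingers close. It gives the time, the measured TCP pose, the force, the opening and the grip force at its end, in the units of the state.
- r.get_state(): the state, without advancing time (a new reading comes with each control period).
- r.capture(name): name is "scene" or "top" or "wrist"; returns a dict with "color" (420x560x3 uint8, red, green, blue), "range_z" (420x560 float32, m along the optical axis (not along the pixel's ray), 0 where there is no reading), "intrinsics" (3x3 intrinsics, pixels), "world_from_camera" (4x4, takes a point from camera to world coordinates); the wrist camera has in their place "hand_eye" (4x4, takes a point from camera to tool coordinates, whose origin is the TCP and whose axes are the flange's). Camera axes: x right, y down, z forward; pixel columns grow to the right and rows downward; lengths in m; the calibration is good to about 2 mm. A picture is of the moment at which its call begins: read the wrist's pose just before it.
- r.close_job(): hands the job in; it is judged then, once.
The state is a dict: "time_s": time; "joints": joint angles; "qd": joint speeds; "joint_torque": joint torques, N m; "tcp_pos": TCP position; "eef_rot": TCP orientation; "contact_force": force on the tool from outside, world axes, zero at the start; "moment": the same for the moment, N m; "gripper_width": finger opening in m; "gripper_force": force on a finger pad.
Only numpy, scipy, OpenCV 4.12 (cv2) and the standard library are available. Lean on these libraries where they do the work, as an engineer would, in place of code of your own. Each camera call takes 0.05 s, during which the arm holds its last target. There are 200 camera calls.

TASK

The lemon lying on the worktop has gone off: put it into the open food-waste caddy and shut the caddy's lid. Then swing the carrying handle from the back right over to the front and press its bar down until the sprung catch snaps over it, so that the lid is locked. Leave the caddy standing about where it is and do not disturb the mug or the kitchen timer.

Things in the scene. Friction and masses are not known exactly. Their poses are not given: they have to be found in the camera images.
- caddy: Food-waste caddy: cream enamelled tapered tub standing loose, 1.3 to 1.9 kg, empty. 170 mm deep (own x), 190 mm wide (own y) at the rim, 148 x 168 mm at the foot, rim 140 mm above the worktop, walls and floor 4 mm. Origin: centre of the underside. Own -x is its front (catch side; faces roughly to the robot's right), +x its rear (lid hinge side), z up.
- lemon: Yellow lemon lying loose on the worktop, 78 mm long (own x), 55 mm wide (own y), 56 mm high, 0.11 kg. Origin: underside of its middle as it lies at the start, its centre 28 mm along own z. Grip it across its width.
- lemon_center (a point): Centre of the lemon.
- caddy_lid (a joint): Angle of the green lid: 0 = shut flat on the rim, 1.57 = upright, stop at 1.85; starts open at 1.5 to 1.8. The hinge is a little stiff: near upright the lid stays put; pushed forward below about 1.2 it sinks shut by itself. Plate 172 mm deep, 192 mm wide, 6 mm thick, middle of its outer face raised 6 mm; shut, its top is 147 mm (raised part 152 mm) above the worktop.
- lid_hinge (a point): Middle of the lid's hinge line (parallel to the caddy's y) at the rear rim: caddy frame x = +88 mm, z = 143 mm.
- lid_edge (a point): Middle of the lid's front edge, 188 mm from the hinge line; moves with the lid. Lid shut: at the caddy's front, 143 mm above the worktop. Lid upright: its top, 331 mm above the worktop. The edge is a lip 4 mm thick and 14 mm deep, on either side from 20 to 72 mm off the middle.
- caddy_handle (a joint): Angle j of the dark grey carrying handle: 0 = latched at the front, bar lying on the lid's front lip; grows as it swings up and back; stop at 3.0 behind the rear wall. Starts lying back at 2.6 to 2.95. Stiff pivot: it stays at whatever angle it is left and needs about 1 N at the bar; pull it round its arc, or the loose caddy tips. It can come over only when the lid is shut.
- handle_axis (a point): Middle of the handle's axis (parallel to the caddy's y): caddy frame x = +20 mm, z = 125 mm. The handle's arms run outside the caddy's side walls, 215 mm apart.
- bar_mid (a point): Middle of the handle's round bar, 12 mm thick, 180 mm long, along the caddy's y, 115.5 mm from the axis: caddy frame x = 20 - 115.5 cos(j + 0.227), z = 125 + 115.5 sin(j + 0.227) mm; latched x = -92.5, z = 151. Lying back it is 25 mm clear of the rear wall and can be pinched from above; it turns in the grip. At the front, press it down from above with shut fingers 40 to 70 mm beside the middle.
- caddy_catch (a joint): Angle of the sprung catch, a dark grey tongue 24 mm wide before the middle of the caddy's front wall, pivoted at its foot: 0 = at rest (also once snapped over the bar), grows as it is pushed outward, at most 0.25. The bar coming down meets its nose at handle angle about 0.15, pushes it out about 0.1 and passes under; this takes about 6 N on the bar. Unpressed, the bar stays on top of the nose.
- catch_nose (a point): Middle of the catch's round nose (8 mm thick), at rest in the caddy frame x = -95 mm, z = 161 mm; a ramp above it leans outward, its top 184 mm above the worktop. There is no room for fingers beside the bar here.
- mug: White mug with a leaf pattern, 82 mm wide, 94 mm high, standing behind the caddy under the wall cabinet; not to be disturbed. Origin: underside.
- kitchen_timer: Round red and cream kitchen timer, 66 mm wide and high, standing behind the lemon; not to be disturbed. Origin: centre of its underside.

How it is judged:
By the outcome, as a careful person would: the job done as asked, in the order asked, and still so for the second after the job is handed in, with the robot touching nothing.
It also fails if it takes over 72 s, if anything falls off the work surface, if the arm or the gripper's body presses on something with over 40 N, if the wrist force passes 120 N, or if a joint passes its speed limit or range.

## Working session

There is one attempt and no reset: what is moved stays moved. The work goes in short steps, Python scripts to look and compute and a shell command to move; the robot and the scene stay as the last step left them, time stands still between calls to the robot, and variables do not carry over. Pictures are saved under pics/ and viewed, at most 10 in all, crops included, and the job is handed in when it is done.

```bash
ls; mkdir -p pics
cat > h.py <<'E'
import numpy as np, cv2
from plant import r
from scipy.spatial.transform import Rotation as R
def cap(n):
    s=r.get_state(); c=r.capture(n)
    if n=="wrist":
        T=np.eye(4);T[:3,:3]=R.from_euler('xyz',s['eef_rot'],degrees=True).as_matrix();T[:3,3]=s['tcp_pos']
        c['world_from_camera']=T@c['hand_eye']
    K=np.array(c['intrinsics']);z=c['range_z'];v,u=np.indices(z.shape)
    P=np.stack([(u-K[0,2])/K[0,0]*z,(v-K[1,2])/K[1,1]*z,z],-1)
    W=np.array(c['world_from_camera']);c['P']=P@W[:3,:3].T+W[:3,3];c['P'][z==0]=np.nan
    return c
def save(c,f,x0=0,y0=0,x1=560,y1=420,s=1.4):
    cv2.imwrite(f,cv2.resize(c['color'][y0:y1,x0:x1,::-1],None,fx=s,fy=s,interpolation=cv2.INTER_CUBIC))
E
python3 - <<'E'
from h import *
for n in ("scene","top"):
    c=cap(n); np.savez(n,color=c['color'],P=c['P']); save(c,f"pics/{n}.png")
    W=np.array(c['world_from_camera']);print(n,W.round(2).tolist())
print(r.get_state())
E
```

```text
pics
scene [[0.46, -0.71, 0.54, 0.09], [-0.89, -0.37, 0.26, -0.28], [0.01, -0.6, -0.8, 0.83], [0.0, 0.0, 0.0, 1.0]]
top [[-0.02, -0.99, 0.14, 0.44], [-1.0, 0.02, -0.03, -0.03], [0.02, -0.14, -0.99, 1.02], [0.0, 0.0, 0.0, 1.0]]
{'time_s': 0.1, 'joints': array([ 8.40578969e+01,  2.05869639e+01,  6.40838287e-01, -1.75482981e-02,
       -7.01350250e+01, -1.65060367e+01]), 'qd': array([ 0.03272517, -0.09413345,  0.14804117,  0.14595421,  0.08339618,
        0.04647285]), 'joint_torque': array([-1.41344633e-03, -5.84164739e+01,  2.93752152e+01,  7.01564983e+00,
        1.01522266e-02, -5.13149485e-05]), 'tcp_pos': array([0.25762832, 0.62348957, 0.25073487]), 'eef_rot': array([ 1.79917506e+02, -7.24062585e-03, -2.24541093e+01]), 'contact_force': array([ 0.60322077, -0.24081298,  0.11860406]), 'moment': array([-0.02005519,  0.01700819,  0.01951464]), 'gripper_force': 0.0, 'gripper_width': 0.08758235976506801}
```

View pics/scene.png

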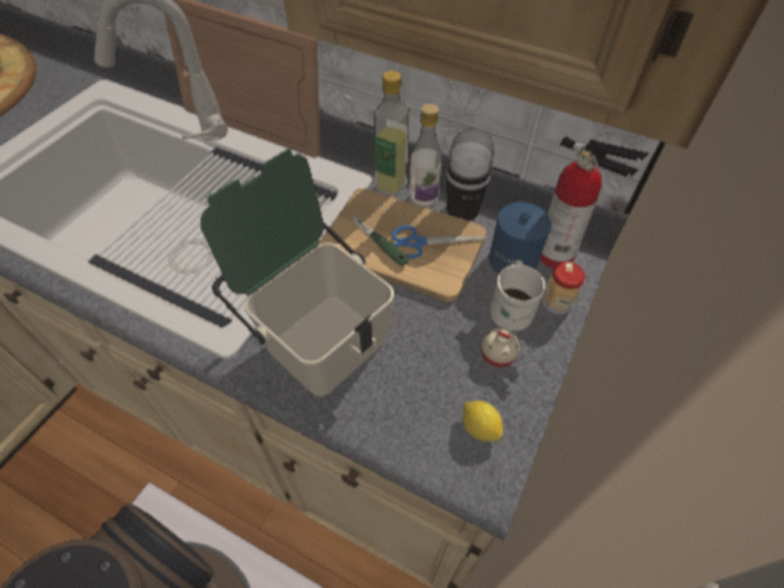

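View pics/top.png

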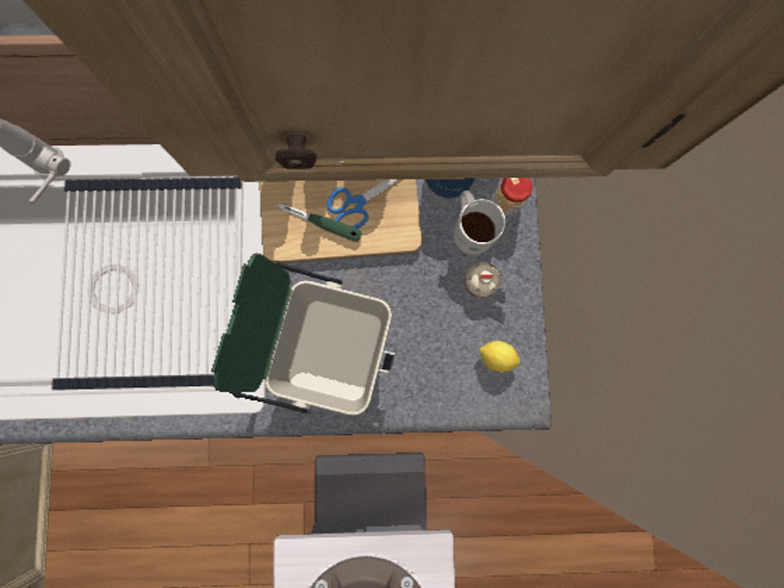

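The scene view shows the caddy open with its front to the right. In the top view, its rim corners are at about (298,283), (390,296), (357,412) and (268,393), the catch is at (388,361), the lemon at (499,357), the timer at (483,280) and the mug at (479,228). Next I measure them.

Run:
```python
from h import *
for n in ("top","scene"):
    d=np.load(n+".npz");P=d['P'];c=d['color'];hsv=cv2.cvtColor(c,cv2.COLOR_RGB2HSV)
    m=(hsv[...,0]>20)&(hsv[...,0]<32)&(hsv[...,1]>150)&(P[...,1]<-.1)&(P[...,2]<.08)&(P[...,2]>.0)&(P[...,0]<.6)
    q=P[m];t=q[q[:,2]>.02];print(n,"lemon",len(q),q.min(0),q.max(0),np.median(q,0))
    if n=="top":
        print(cv2.minAreaRect((t[:,:2]*1000).astype(np.float32)))
    # rim
    m=(P[...,2]>.130)&(P[...,2]<.146)&(P[...,0]<.7)&(P[...,0]>.3)&(hsv[...,1]<90)&(hsv[...,2]>110)
    q=P[m];print("rim",len(q),cv2.minAreaRect((q[:,:2]*1000).astype(np.float32)),np.median(q[:,2]))
    # green lid
    m=(hsv[...,0]>55)&(hsv[...,0]<95)&(hsv[...,1]>60)&(P[...,2]>.12)&(P[...,0]<.7)&(P[...,2]<.36)
    q=P[m];print("lid",len(q),q.min(0),q.max(0));
    cc=np.median(q,0);print(cc,np.linalg.svd(q-cc,full_matrices=False)[2][2])
    for k,(u,v) in dict(rimA=(298,284),rimB=(389,297),rimC=(356,411),rimD=(270,392),catch=(390,358),timer=(483,275),mug=(479,228),cabedge=(400,170),cab2=(400,100),barL=(225,388)).items():
        if n=="top":print(k,P[int(v/1.4),int(u/1.4)].round(3))
```

```text
top lemon 373 [ 0.4333973  -0.28666283  0.02593362] [ 0.48444118 -0.21869976  0.05686853] [ 0.45621754 -0.24547308  0.04550367]
((457.4804382324219, -252.0043487548828), (71.99275207519531, 45.172332763671875), 75.37127685546875)
rim 1204 ((500.688720703125, -87.58688354492188), (529.607177734375, 398.9117736816406), 89.84915161132812) 0.13784007063030007
lid 3168 [0.41411824 0.10766538 0.1427129 ] [0.59894782 0.18030322 0.32973656]
[0.50431776 0.14399604 0.25111169] [-0.26852274 -0.95180809  0.14817862]
rimA [0.585 0.097 0.137]
rimB [ 0.578 -0.054 -0.002]
rimC [0.378 0.005 0.132]
rimD [ 0.406  0.169 -0.002]
catch [ 0.46  -0.05   0.178]
timer [ 0.605 -0.224  0.065]
mug [ 0.703 -0.228  0.027]
cabedge [ 0.63  -0.056  0.519]
cab2 [ 0.637 -0.052  0.642]
barL [0.422 0.173 0.281]
scene lemon 569 [ 0.43282613 -0.28806793  0.02301688] [ 0.48085393 -0.22120126  0.05674046] [ 0.4521385  -0.25549573  0.04706725]
rim 971 ((478.2049560546875, 47.64979553222656), (177.39349365234375, 222.26283264160156), 71.39382934570312) 0.13790030323315927
lid 16 [0.45850529 0.11972274 0.14505127] [0.57758791 0.15370017 0.29370997]
[0.52610297 0.13187765 0.19799685] [-0.28011684 -0.94738291  0.15491993]
```

```bash
cat >> h.py <<'E'
def go(x,y,z,psi=None,s=None):
    "remaining turn about tool z (deg) and shift (cm) in tool axes after that turn"
    s=s or r.get_state();Rt=R.from_euler('xyz',s['eef_rot'],degrees=True)
    p=s['eef_rot'][2] if psi is None else psi
    T=R.from_euler('xyz',[180,0,p],degrees=True)
    w=(Rt.inv()*T).as_rotvec(degrees=True);d=T.inv().apply(np.array([x,y,z])-s['tcp_pos'])*100
    print("turn",w.round(2),"shift",d.round(2))
E
cat > cad.py <<'E'
from h import *
from scipy.optimize import minimize
def fit(P,c):
    hsv=cv2.cvtColor(c,cv2.COLOR_RGB2HSV)
    m=(abs(P[...,2]-.138)<.005)&(P[...,0]<.65)&(P[...,0]>.33)&(P[...,1]<.19)&(P[...,1]>-.1)&(hsv[...,1]<90)&(hsv[...,2]>110)
    q=P[m][:,:2]
    def cost(v):
        a=np.radians(v[2]);d=(q-v[:2])@np.array([[np.cos(a),-np.sin(a)],[np.sin(a),np.cos(a)]])
        e=np.abs(d)-[.083,.093]; s=np.where(e.max(1)>0,np.linalg.norm(np.maximum(e,0),axis=1),e.max(1))
        return np.minimum(abs(s),.012).mean()*1000
    b=min((minimize(cost,[.48,.05,a],method='Nelder-Mead',options=dict(initial_simplex=[[.48,.05,a],[.49,.05,a],[.48,.06,a],[.48,.05,a+4]])) for a in (69,73,77)),key=lambda o:o.fun)
    return b.x,b.fun,len(q)
E
python3 - <<'E'
from cad import *
for n in("top","scene"):
    d=np.load(n+".npz");print(fit(d['P'],d['color']))
x,_,_=fit(np.load("top.npz")['P'],np.load("top.npz")['color'])
a=np.radians(x[2])
for n in("top","scene"):
    d=np.load(n+".npz");P=d['P'];q=(P-[x[0],x[1],0])@np.array([[np.cos(a),-np.sin(a),0],[np.sin(a),np.cos(a),0],[0,0,1]])
    v=d['color'].max(-1)
    m=(v<60)&(abs(abs(q[...,1])-.1075)<.02)&(q[...,2]>.1)&(q[...,0]>.02)&(q[...,0]<.16)&(q[...,2]<.26)
    k=q[m];print(n,len(k),k[::max(1,len(k)//12)].round(3).tolist())
E
```

```text
(array([4.80372155e-01, 4.52913781e-02, 7.43202185e+01]), np.float64(2.181505063514), 691)
(array([4.80173533e-01, 4.56771554e-02, 7.42272638e+01]), np.float64(2.1671021595090534), 807)
top 374 [[0.103, -0.093, 0.257], [0.098, -0.094, 0.221], [0.095, -0.094, 0.202], [0.08, -0.105, 0.141], [0.055, -0.107, 0.139], [0.027, -0.108, 0.133], [0.103, 0.091, 0.253], [0.094, 0.093, 0.19], [0.12, 0.107, 0.155], [0.093, 0.107, 0.145], [0.071, 0.108, 0.143], [0.045, 0.107, 0.138], [0.023, 0.11, 0.135]]
scene 95 [[0.105, -0.091, 0.26], [0.099, -0.089, 0.22], [0.102, -0.107, 0.146], [0.085, -0.107, 0.148], [0.076, -0.108, 0.144], [0.072, -0.107, 0.137], [0.05, -0.105, 0.137], [0.102, 0.093, 0.186], [0.127, 0.095, 0.155], [0.121, 0.107, 0.155], [0.102, 0.107, 0.151], [0.084, 0.108, 0.147], [0.032, 0.109, 0.132], [0.03, 0.11, 0.127]]
```

```bash
python3 -m crank '[[[0,0,8.5],[0,0,-2.2],-1],[[0,0,8.5],[0,0,-2.2],-1],[[0,0,8.5],[0,0,-2.2],-1],[[0,0,8.5],[0,0,-2.2],-1],[[0,0,8.5],[0,0,-2.2],-1],[[0,0,8.5],[0,0,-2.2],-1],[[0,0,8.5],[0,0,-2.2],-1],[[0,0,8.5],[0,0,-1.6],-1]]'; python3 -m crank '[[[0,0,7],[0,0,0],-1],[[0,0,7],[0,0,0],-1]]'; python3 -c "
from h import *
print(r.get_state()['joints'].round(1));go(.457,-.253,.42,-104.6)"
```

```text
time_s: 0.9
tcp_pos: [0.2578, 0.6238, 0.4228]
eef_rot: [-180.0, 0.0, -90.8]
contact_force: [0.8, 0.0, 0.4]
gripper_width: 0.0878
gripper_force: 0.0
time_s: 1.1
tcp_pos: [0.2577, 0.6239, 0.4218]
eef_rot: [180.0, 0.0, -104.7]
contact_force: [-0.7, 0.6, -0.3]
gripper_width: 0.0874
gripper_force: 0.0
[ 84.1  17.8  18.1  -0.  -90.4 -98.8]
turn [ 0.02  0.02 -0.14] shift [ 79.83 -41.39   0.18]
```

```bash
A='[[0,0,0],[4,-2.07,0],-1]'; python3 -m crank '[[[0,0,0],[4,-2.07,0],-1],[[0,0,0],[4,-2.07,0],-1],[[0,0,0],[4,-2.07,0],-1],[[0,0,0],[4,-2.07,0],-1],[[0,0,0],[4,-2.07,0],-1],[[0,0,0],[4,-2.07,0],-1],[[0,0,0],[4,-2.07,0],-1],[[0,0,0],[4,-2.07,0],-1]]'|head -2;python3 -m crank '[[[0,0,0],[4,-2.07,0],-1],[[0,0,0],[4,-2.07,0],-1],[[0,0,0],[4,-2.07,0],-1],[[0,0,0],[4,-2.07,0],-1],[[0,0,0],[4,-2.07,0],-1],[[0,0,0],[4,-2.07,0],-1],[[0,0,0],[4,-2.07,0],-1],[[0,0,0],[4,-2.07,0],-1]]'|head -2;python3 -m crank '[[[0,0,0],[4,-2.07,0],-1],[[0,0,0],[4,-2.07,0],-1],[[0,0,0],[3,-1.5,3],-1],[[0,0,0],[1,-0.5,4],-1],[[0,0,0],[0,0,4],-1]]'
python3 - <<'E'
from h import *
c=cap("wrist");save(c,"pics/w1.png")
P=c['P'];hsv=cv2.cvtColor(c['color'],cv2.COLOR_RGB2HSV)
m=(hsv[...,0]>20)&(hsv[...,0]<32)&(hsv[...,1]>150)&(P[...,2]<.08)&(P[...,2]>.01)
q=P[m];print(len(q),q.min(0),q.max(0),cv2.minAreaRect((q[:,:2]*1000).astype(np.float32)))
print(r.get_state()['joints'].round(1));go(.457,-.253,.034,-104.6)
E
```

```text
time_s: 1.9
tcp_pos: [0.3381, 0.2707, 0.4214]
time_s: 2.7
tcp_pos: [0.4185, -0.0805, 0.4216]
time_s: 3.2
tcp_pos: [0.4481, -0.2118, 0.3096]
eef_rot: [180.0, -0.0, -104.6]
contact_force: [2.0, 0.2, -1.3]
gripper_width: 0.0878
gripper_force: 0.0
1337 [ 0.43352351 -0.28885835  0.02894722] [ 0.48226288 -0.22065298  0.05627413] ((457.21978759765625, -254.29945373535156), (71.17665100097656, 45.143463134765625), 79.26564025878906)
[ -2.5   1.6 -16.5  -0.2 -72.5 -12.1]
turn [ 0.62  0.07 -0.04] shift [ 3.87 -2.27 26.85]
```

View pics/w1.png

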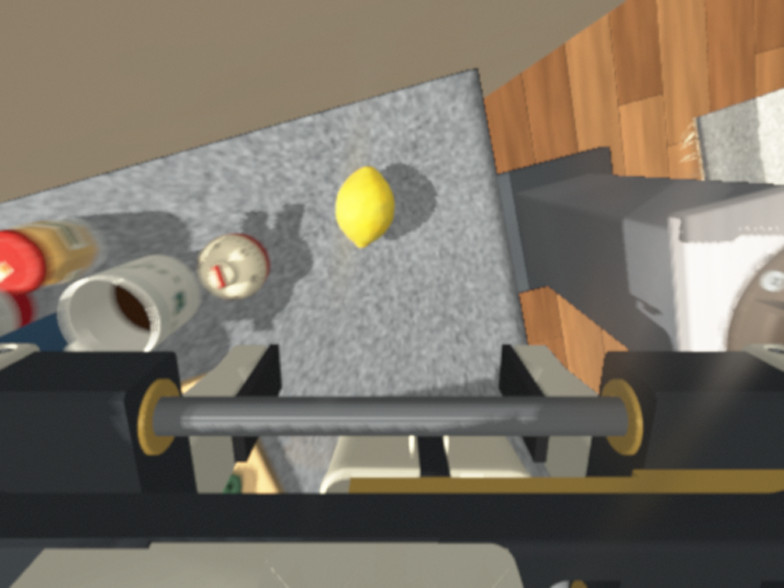

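The wrist view shows the lemon at (365,207), aligned with the finger plane, and a panel beyond the counter edge. Next I check the side clearance.

Run:
```python
from h import *
for n in("scene","top"):
    P=np.load(n+".npz")['P']
    for z0 in(.1,.3,.5):
        m=(abs(P[...,2]-z0)<.03)&(P[...,1]<-.27)&(P[...,0]<.9);q=P[m]
        print(n,z0,len(q),np.percentile(q,[1,50,99],axis=0).round(3).tolist() if len(q) else '')
P=np.load("top.npz")['P'];
for u in range(360,560,15):print(u,P[255,u].round(3),P[180,u].round(3))
go(.457,-.254,.034,-102)
```

```text
scene 0.1 1282 [[0.24, -0.356, 0.071], [0.66, -0.349, 0.091], [0.876, -0.271, 0.129]]
scene 0.3 2779 [[0.24, -0.51, 0.271], [0.328, -0.35, 0.301], [0.871, -0.278, 0.33]]
scene 0.5 9785 [[0.239, -0.444, 0.471], [0.293, -0.35, 0.502], [0.653, -0.274, 0.53]]
top 0.1 2221 [[0.247, -0.352, 0.071], [0.531, -0.351, 0.096], [0.775, -0.274, 0.129]]
top 0.3 3490 [[0.245, -0.352, 0.271], [0.456, -0.351, 0.302], [0.695, -0.349, 0.329]]
top 0.5 8897 [[0.246, -0.352, 0.471], [0.445, -0.351, 0.502], [0.65, -0.302, 0.529]]
360 [ 0.458 -0.257  0.054] [ 0.66  -0.281 -0.002]
375 [ 0.458 -0.31  -0.003] [ 0.66  -0.322 -0.003]
390 [ 0.457 -0.349 -0.003] [ 0.651 -0.35   0.035]
405 [ 0.454 -0.351  0.106] [ 0.627 -0.35   0.142]
420 [ 0.452 -0.351  0.196] [ 0.607 -0.35   0.23 ]
435 [ 0.45  -0.351  0.273] [ 0.591 -0.35   0.302]
450 [ 0.448 -0.351  0.336] [ 0.578 -0.351  0.361]
465 [ 0.447 -0.351  0.387] [ 0.567 -0.351  0.411]
480 [ 0.446 -0.351  0.434] [ 0.557 -0.351  0.455]
495 [ 0.445 -0.35   0.475] [ 0.549 -0.351  0.493]
510 [ 0.444 -0.35   0.509] [ 0.542 -0.351  0.525]
525 [ 0.443 -0.35   0.54 ] [ 0.535 -0.35   0.556]
540 [ 0.442 -0.351  0.565] [ 0.529 -0.35   0.582]
555 [ 0.442 -0.351  0.589] [ 0.524 -0.35   0.605]
turn [ 0.62  0.08 -2.64] shift [ 4.07 -2.11 26.85]
```

```bash
python3 - <<'E'
from h import *
print(np.array(r.capture("wrist")['hand_eye']).round(3).tolist())
E
python3 -m crank '[[[0.6,0,-1.3],[2,-1.05,1],-1],[[0,0,-1.3],[2.05,-1.05,1],-1],[[0,0,0],[0,0,4],-1],[[0,0,0],[0,0,4],-1],[[0,0,0],[0,0,3],-1],[[0,0,0],[0,0,1.5],-1],[[0,0,0],[0,0,0],-1]]'; python3 -c "
from h import *
go(.457,-.254,.034,-102)"
```

```text
[[-0.001, -0.958, -0.288, 0.078], [1.0, -0.0, -0.001, 0.001], [0.001, -0.288, 0.958, -0.132], [0.0, 0.0, 0.0, 1.0]]
time_s: 4.0
tcp_pos: [0.4605, -0.2544, 0.1664]
eef_rot: [-179.5, -0.0, -101.8]
contact_force: [-0.3, 0.3, -0.4]
gripper_width: 0.0876
gripper_force: 0.0
turn [-0.47 -0.04  0.2 ] shift [ 0.03  0.35 13.24]
```

```bash
python3 -m crank '[[[-0.5,0,0],[0,0.35,2],-1],[[0,0,0],[0,0,4],-1],[[0,0,0],[0,0,4],-1],[[0,0,0],[0,0,2.5],-1],[[0,0,0],[0,0,0.8],-1],[[0,0,0],[0,0,0],-1]]' ; python3 -m crank '[[[0,0,0],[0,0,0],1],[[0,0,0],[0,0,0],1],[[0,0,0],[0,0,0],1],[[0,0,0],[0,0,0],1],[[0,0,0],[0,0,0],1],[[0,0,0],[0,0,0],1],[[0,0,0],[0,0,0],1]]' 15
```

```text
time_s: 4.6
tcp_pos: [0.4585, -0.2542, 0.0344]
eef_rot: [-179.9, -0.0, -101.8]
contact_force: [0.8, -0.1, 0.2]
gripper_width: 0.088
gripper_force: 0.0
time_s: 5.3
tcp_pos: [0.4582, -0.2543, 0.0344]
eef_rot: [-179.8, -0.0, -101.8]
contact_force: [0.7, 0.6, 6.3]
gripper_width: 0.053
gripper_force: 14.9
```

```bash
python3 -m crank '[[[0,0,0],[0,0,-2],1],[[0,0,0],[0,0,-4],1],[[0,0,0],[0,0,-4],1],[[0,0,0],[0,0,-4.5],1],[[0,0,1.3],[0,0,-4.5],1],[[0,0,1.3],[0,0,-3],1],[[0,0,1.3],[0,0,-1],1],[[0,0,0],[0,0,0],1]]'; python3 -c "
from h import *
go(.480,.0455,.25,-105.7)"
```

```text
time_s: 6.1
tcp_pos: [0.4572, -0.254, 0.2647]
eef_rot: [-179.8, 0.0, -105.8]
contact_force: [0.6, 0.3, -2.2]
gripper_width: 0.0527
gripper_force: 14.9
turn [-0.22  0.02 -0.08] shift [-29.45   5.91   1.47]
```

```bash
python3 -m crank '[[[0,0,0],[-2.5,0.5,0],1],[[0,0,0],[-4.5,0.9,0],1],[[0,0,0],[-4.5,0.9,0],1],[[0,0,0],[-4.5,0.9,0],1],[[0,0,0],[-4.5,0.9,0],1],[[0,0,0],[-4.5,0.9,0],1],[[0,0,0],[-3,0.6,0],1],[[0,0,0],[-1.45,0.3,0],1]]' ; python3 -m crank '[[[0,0,0],[0,0,0],1]]'; python3 -c "
from h import *
go(.480,.0455,.118,-105.7)"
```

```text
time_s: 6.9
tcp_pos: [0.4792, 0.0475, 0.2613]
eef_rot: [179.9, -0.1, -105.6]
contact_force: [-0.1, -0.0, -1.1]
gripper_width: 0.0529
gripper_force: 14.9
time_s: 7.0
tcp_pos: [0.4795, 0.0467, 0.2616]
eef_rot: [179.9, -0.1, -105.6]
contact_force: [-0.1, -0.8, -1.3]
gripper_width: 0.0531
gripper_force: 14.9
turn [ 0.05 -0.12  0.1 ] shift [ 0.1  -0.08 14.36]
```

```bash
python3 -m crank '[[[0,0,0],[0,0,2],1],[[0,0,0],[0,0,4],1],[[0,0,0],[0,0,4],1],[[0,0,0],[0,0,3],1],[[0,0,0],[0,0,1.3],1],[[0,0,0],[0,0,0],1]]'; python3 -m crank '[[[0,0,0],[0,0,0],-0.7],[[0,0,0],[0,0,0],-0.7],[[0,0,0],[0,0,0],-0.7],[[0,0,0],[0,0,0],-0.7],[[0,0,0],[0,0,-2],-0.7],[[0,0,0],[0,0,-4],-0.7],[[0,0,0],[0,0,-4],-0.7],[[0,0,0],[0,0,-4],-0.7]]'
```

```text
time_s: 7.6
tcp_pos: [0.4783, 0.0433, 0.1176]
eef_rot: [179.8, -0.3, -105.8]
contact_force: [0.5, 0.0, -0.6]
gripper_width: 0.0523
gripper_force: 14.9
time_s: 8.4
tcp_pos: [0.4799, 0.0453, 0.2626]
eef_rot: [-179.9, 0.0, -105.7]
contact_force: [1.3, 1.3, 0.1]
gripper_width: 0.0745
gripper_force: 0.0
```

```bash
python3 -m crank '[[[0,0,0],[0,0,-4],0.9],[[0,0,0],[0,0,-5],1],[[0,0,0],[0,0,-5],1],[[0,0,0],[-2,0,-2.5],1],[[0,0,0],[-4.5,0,0],1],[[0,0,0],[-4.5,0,0],1],[[0,0,0],[-3.5,0,0],1],[[0,0,0],[-1.5,0,0],1]]' ; python3 -m crank '[[[0,0,0],[0,0,0],1]]'
python3 - <<'E'
from h import *
go(.5225,.196,.315,-105.7)
c=cap("scene");save(c,"pics/s2.png",80,60,360,320,2.5)
E
```

```text
time_s: 9.2
tcp_pos: [0.5235, 0.2021, 0.425]
eef_rot: [-179.9, -0.0, -105.6]
contact_force: [1.2, 0.5, -0.1]
gripper_width: 0.016
gripper_force: 0.0
time_s: 9.3
tcp_pos: [0.5234, 0.2012, 0.4247]
eef_rot: [-179.9, -0.1, -105.6]
contact_force: [-0.3, -0.5, 1.6]
gripper_width: 0.0081
gripper_force: 0.0
turn [-0.05 -0.06  0.07] shift [ 0.53 -0.05 10.97]
```

View pics/s2.png

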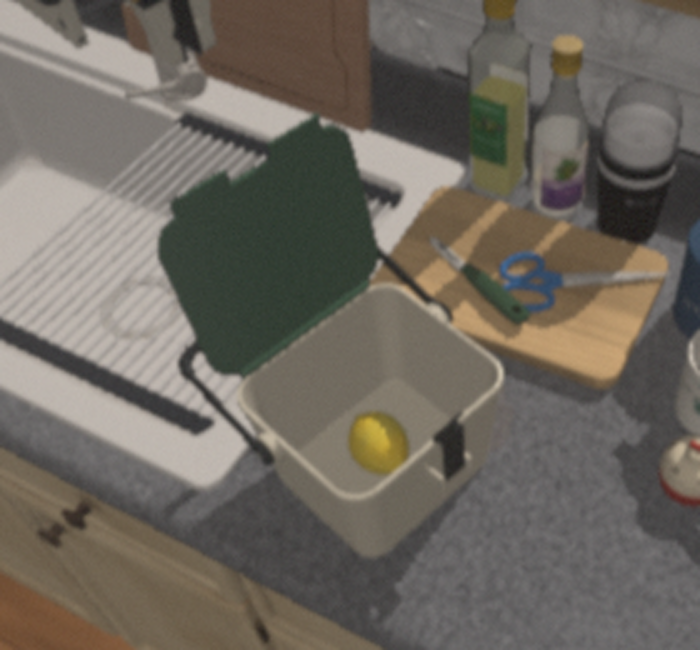

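The crop shows the lemon inside the tub at (378,443), with the lid open and the handle lying back. I now go down behind the lid and push it.

```bash
python3 -m crank '[[[0,0,0],[0,0,3],1],[[0,0,0],[0,0,4],1],[[0,0,0],[0,0,3],1],[[0,0,0],[0,0,1],1],[[0,0,0],[0,0,0],1]]'; python3 -m crank '[[[0,0,0],[1.5,0,0],1],[[0,0,0],[1.5,0,0],1],[[0,0,0],[1.5,0,0],1],[[0,0,0],[1.5,0,0],1],[[0,0,0],[1.5,0,0],1],[[0,0,0],[1.5,0,0],1]]';python3 -m crank '[[[0,0,0],[1.5,0,0],1],[[0,0,0],[1.5,0,0],1],[[0,0,0],[1.5,0,0],1],[[0,0,0],[1,0,0],1],[[0,0,0],[0,0,0],1]]'; python3 -c "
from h import *
c=cap('scene');save(c,'pics/s3.png',80,60,360,320,2)
P=cap('top');hsv=cv2.cvtColor(P['color'],cv2.COLOR_RGB2HSV);P=P['P']
m=(hsv[...,0]>55)&(hsv[...,0]<95)&(hsv[...,1]>60)&(P[...,2]>.12)&(P[...,0]<.6)&(P[...,2]<.36)
print(P[m].min(0),P[m].max(0))"
```

```text
time_s: 9.85
tcp_pos: [0.5231, 0.1983, 0.3152]
eef_rot: [-179.9, -0.1, -105.8]
contact_force: [0.1, -0.2, 0.5]
gripper_width: 0.0008
gripper_force: 0.0
time_s: 10.45
tcp_pos: [0.4986, 0.1115, 0.3157]
eef_rot: [-179.9, 0.0, -105.8]
contact_force: [0.5, 0.3, -0.1]
gripper_width: 0.0003
gripper_force: 0.2
time_s: 10.95
tcp_pos: [0.4838, 0.0587, 0.3156]
eef_rot: [-179.9, -0.0, -105.8]
contact_force: [0.4, 0.1, 0.4]
gripper_width: 0.0002
gripper_force: 0.0
[0.40001751 0.00344121 0.17434618] [0.55758032 0.13450156 0.28938386]
```

```bash
python3 -m crank '[[[0,0,0],[-1,0,0],1],[[0,0,0],[0,0,-3],1],[[0,0,0],[0,0,-3],1],[[0,0,0],[-4,0,-1],1],[[0,0,0],[-4.5,0,0],1],[[0,0,0],[-4.5,0,0],1],[[0,0,0],[-3,0,0],1],[[0,0,0],[0,0,0],1]]'
cat > lid.py <<'E'
from cad import *
def lid(n="top"):
    P=cap(n);save(P,"pics/last.png",80,60,360,320,2.5);hsv=cv2.cvtColor(P['color'],cv2.COLOR_RGB2HSV);P=P['P']
    m=(hsv[...,0]>55)&(hsv[...,0]<95)&(hsv[...,1]>60)&(P[...,2]>.12)&(P[...,0]<.6)&(P[...,2]<.36)&(P[...,1]<.2)&(P[...,1]>-.1)
    q=P[m];print(n,len(q),q.min(0),q.max(0));c=q[:,:2].astype(np.float32)*1000;print(cv2.minAreaRect(c))
    return P
E
python3 -c "
from lid import *
lid();go(.52,.18,.25,-15.7)
for n in ('top',):
    P=cap(n);a=np.radians(74.3);q=(P['P']-[.480,.0455,0])@np.array([[np.cos(a),-np.sin(a),0],[np.sin(a),np.cos(a),0],[0,0,1]])
    v=P['color'].max(-1);m=(v<60)&(q[...,2]>.1)&(q[...,0]>.1)&(q[...,0]<.16)&(q[...,2]<.2)&(abs(q[...,1])<.12)
    k=q[m];print(len(k),k[::max(1,len(k)//10)].round(3).tolist())
"
cp pics/last.png pics/l1.png
```

```text
time_s: 11.85
tcp_pos: [0.5308, 0.2282, 0.3834]
eef_rot: [-180.0, -0.1, -105.6]
contact_force: [0.3, 0.1, 0.2]
gripper_width: 0.0005
gripper_force: 0.0
top 6498 [ 0.37211919 -0.066127    0.138455  ] [0.58856314 0.1531734  0.15803338]
((479.18463134765625, 43.973167419433594), (190.46275329589844, 189.67068481445312), 74.15742492675781)
turn [ 8.000e-02 -1.100e-01 -8.988e+01] shift [ 0.26  4.77 13.39]
501 [[0.129, -0.106, 0.159], [0.103, -0.105, 0.149], [0.128, -0.076, 0.156], [0.135, -0.046, 0.159], [0.132, -0.021, 0.159], [0.132, 0.004, 0.155], [0.128, 0.028, 0.155], [0.137, 0.057, 0.157], [0.136, 0.082, 0.156], [0.131, 0.1, 0.157], [0.101, 0.109, 0.149]]
```

View pics/l1.png

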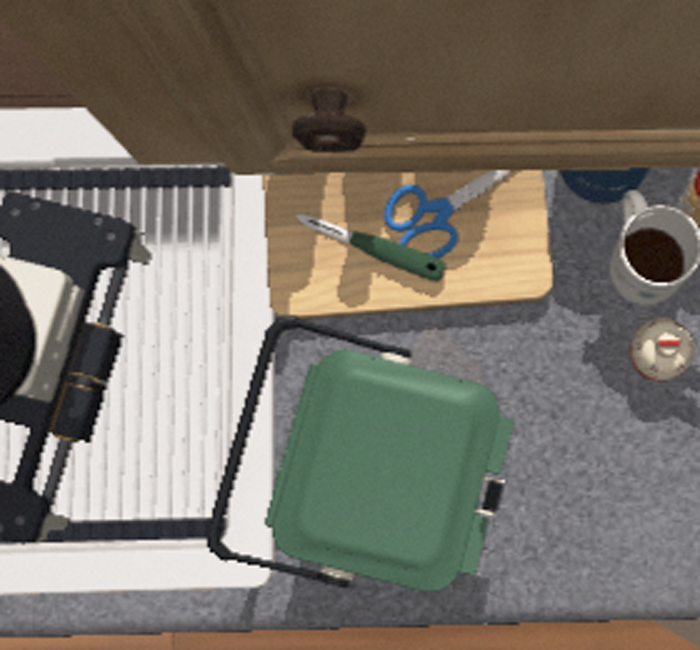

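The picture shows the lid shut, the handle bar lying back from (272,325) to (215,545), and the catch at (491,497). The bar centre measures x 0.132, z 0.151 in the caddy frame, a radius of 115 mm as specified. I will grip it 50 mm toward the far side.

```bash
python3 -m crank '[[[0,0,-8.2],[0,0,0],0.4],[[0,0,-8.2],[0,0,0],0.4],[[0,0,-8.2],[0,0,0],0.4],[[0,0,-8.2],[0,0,0],0.4],[[0,0,-8.2],[0,0,0],0.4],[[0,0,-8.2],[0,0,0],0.4],[[0,0,-8.2],[0,0,0],0.4],[[0,0,-8.2],[0,0,0],0.4]]' 10; python3 -m crank '[[[0,0,-8.2],[0,0,1],0.4],[[0,0,-8.2],[0,0,2],0.4],[[0,0,-8],[0,0,2],0.4],[[0,0,0],[0,0,2],0.4],[[0,0,0],[0,0,0],0.4]]';  python3 -c "
from h import *
print(r.get_state()['joints']);go(.5638,.1591,.16,-15.7)"
```

```text
time_s: 12.75
tcp_pos: [0.53, 0.2231, 0.3859]
eef_rot: [-179.9, -0.1, -39.8]
contact_force: [-0.2, 1.1, -0.3]
gripper_width: 0.0262
gripper_force: 0.0
time_s: 13.25
tcp_pos: [0.529, 0.2225, 0.3131]
eef_rot: [179.8, 0.1, -15.8]
contact_force: [0.0, -0.1, -0.2]
gripper_width: 0.0264
gripper_force: 0.0
[ 4.23629100e+01  9.18293697e+00 -6.68005475e+00  4.30875615e-02
 -7.43309368e+01  3.18207649e+01]
turn [ 0.19  0.07 -0.1 ] shift [ 5.07  5.16 15.31]
```

```bash
python3 -m crank '[[[0,0,0],[1.7,1.7,1.5],0.4],[[0,0,0],[2.4,2.4,2],0.4],[[0,0,0],[1,1.05,1.5],0.4],[[0,0,0],[0,0,0],0.4],[[0,0,0],[0,0,0],0.4]]';  python3 - <<'E'
from h import *
go(.5638,.1591,.16,-15.7)
c=cap("wrist");P=c['P'];a=np.radians(74.3);q=(P-[.480,.0455,0])@np.array([[np.cos(a),-np.sin(a),0],[np.sin(a),np.cos(a),0],[0,0,1]])
m=(c['color'].max(-1)<70)&(q[...,2]>.12)&(q[...,2]<.17)&(q[...,0]>.1)&(q[...,0]<.16)
k=q[m];print(len(k),np.median(k,0) if len(k) else '',np.percentile(k,[2,98],axis=0).round(3) if len(k) else '')
save(c,"pics/w2.png")
E
```

```text
time_s: 13.75
tcp_pos: [0.5659, 0.1599, 0.2667]
eef_rot: [-180.0, -0.2, -15.8]
contact_force: [-0.1, 0.7, -0.0]
gripper_width: 0.0258
gripper_force: 0.0
turn [-0.01 -0.16 -0.12] shift [-0.19  0.13 10.67]
2328 [ 0.13184681 -0.05760272  0.15694886] [[ 0.105 -0.111  0.151]
 [ 0.138  0.065  0.159]]
```

View pics/w2.png

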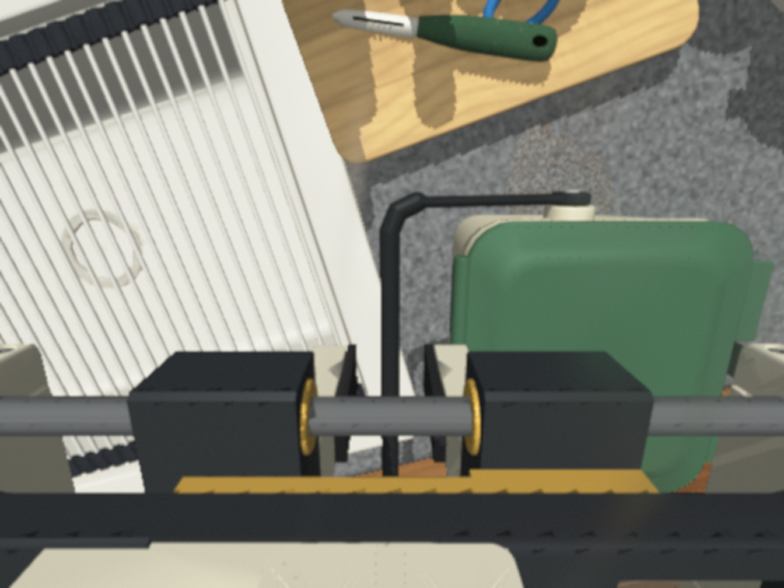

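The wrist view shows the bar at u≈391, midway between the fingers, and the gap to the lid is clear. I descend and pinch it.

```bash
python3 -m crank '[[[0,0,0],[0,0.1,3],0.4],[[0,0,0],[0,0,3],0.4],[[0,0,0],[0,0,2.5],0.4],[[0,0,0],[0,0,1.5],0.4],[[0,0,0],[0,0,0.6],0.4],[[0,0,0],[0,0,0],0.4]]'; python3 -m crank '[[[0,0,0],[0,0,0],1],[[0,0,0],[0,0,0],1],[[0,0,0],[0,0,0],1],[[0,0,0],[0,0,0],1],[[0,0,0],[0,0,0],1]]' 10
python3 - <<'E'
from h import *
s=r.get_state();a=np.radians(74.3);d=s['tcp_pos'][:2]-[.480,.0455];print("caddy x,y",d@[np.cos(a),np.sin(a)],d@[-np.sin(a),np.cos(a)],s['tcp_pos'][2])
ph=np.radians(np.arange(167,29,-5.9)); x=20-115.5*np.cos(ph);z=125+115.5*np.sin(ph)
print(len(ph),np.degrees(ph[-1]));print([(round(float(-a)/10,2),round(float(-b)/10,2)) for a,b in zip(np.diff(x),np.diff(z))])
E
```

```text
time_s: 14.4
tcp_pos: [0.5655, 0.1597, 0.16]
eef_rot: [180.0, -0.1, -15.7]
contact_force: [0.7, -0.1, 0.2]
gripper_width: 0.0265
gripper_force: 0.0
time_s: 14.9
tcp_pos: [0.5662, 0.1599, 0.1603]
eef_rot: [-179.9, -0.2, -15.7]
contact_force: [1.8, 5.4, 2.5]
gripper_width: 0.0114
gripper_force: 10.0
caddy x,y 0.1334747127026076 -0.05197655759728355 0.16030156484372166
24 31.299999999999873
[(0.33, -1.14), (0.44, -1.1), (0.55, -1.05), (0.66, -0.99), (0.76, -0.92), (0.85, -0.83), (0.93, -0.74), (1.0, -0.64), (1.06, -0.54), (1.11, -0.43), (1.15, -0.31), (1.17, -0.19), (1.19, -0.07), (1.19, 0.05), (1.18, 0.18), (1.15, 0.3), (1.11, 0.41), (1.07, 0.53), (1.01, 0.63), (0.94, 0.73), (0.86, 0.83), (0.77, 0.91), (0.67, 0.98)]
```

```bash
python3 -m crank '[[[0,0,0],[0,0.33,-1.14],1],[[0,0,0],[0,0.44,-1.1],1],[[0,0,0],[0,0.55,-1.05],1],[[0,0,0],[0,0.66,-0.99],1],[[0,0,0],[0,0,0],1]]'; python3 -m crank '[[[0,0,0],[0,0.76,-0.92],1],[[0,0,0],[0,0.85,-0.83],1],[[0,0,0],[0,0.93,-0.74],1],[[0,0,0],[0,1,-0.64],1],[[0,0,0],[0,0,0],1]]'
cat > st.py <<'E'
from h import *
s=r.get_state();a=np.radians(74.3);d=s['tcp_pos'][:2]-[.480,.0455];x=d@[np.cos(a),np.sin(a)];z=s['tcp_pos'][2]-.009
print("caddy x,y,barz",x,d@[-np.sin(a),np.cos(a)],z,"R",np.hypot(x-.02,z-.125),"phi",np.degrees(np.arctan2(z-.125,.02-x)))
E
python3 st.py
```

```text
time_s: 15.4
tcp_pos: [0.5609, 0.1407, 0.2044]
eef_rot: [-179.8, -0.3, -15.7]
contact_force: [0.3, 7.1, 6.1]
gripper_width: 0.0116
gripper_force: 10.0
time_s: 15.9
tcp_pos: [0.5514, 0.1061, 0.2358]
eef_rot: [-179.9, -0.3, -15.7]
contact_force: [-1.0, 5.4, 10.1]
gripper_width: 0.0115
gripper_force: 10.0
caddy x,y,barz 0.0776758889285505 -0.05229161623221047 0.22677262665404166 R 0.11697938151555361 phi 119.54079949133401
```

```bash
python3 -m crank '[[[0,0,0],[0,-0.1,-0.2],1],[[0,0,0],[0,1.06,-0.54],1],[[0,0,0],[0,1.11,-0.43],1],[[0,0,0],[0,1.15,-0.31],1],[[0,0,0],[0,0,0],1]]'; python3 st.py
```

```text
time_s: 16.4
tcp_pos: [0.5412, 0.0733, 0.249]
eef_rot: [180.0, -0.1, -15.8]
contact_force: [1.5, 0.2, 4.2]
gripper_width: 0.0118
gripper_force: 10.0
caddy x,y,barz 0.04334876135009531 -0.051405544328806466 0.23998783289055028 R 0.11733442107688954 phi 101.47809498888941
```

```bash
python3 -m crank '[[[0,0,0],[0,1.17,-0.21],1],[[0,0,0],[0,1.19,-0.1],1],[[0,0,0],[0,1.19,0.03],1],[[0,0,0],[0,1.18,0.16],1],[[0,0,0],[0,1.15,0.28],1],[[0,0,0],[0,0,0],1]]'; python3 st.py
```

```text
time_s: 17.0
tcp_pos: [0.5248, 0.0166, 0.2464]
eef_rot: [179.9, -0.1, -15.8]
contact_force: [2.2, -0.7, 0.5]
gripper_width: 0.0119
gripper_force: 10.0
caddy x,y,barz -0.01566625750403559 -0.05088797872630851 0.23736744893185496 R 0.11789200780289226 phi 72.39017762719084
```

```bash
python3 -m crank '[[[0,0,0],[0,1.11,0.41],1],[[0,0,0],[0,1.07,0.53],1],[[0,0,0],[0,1.01,0.63],1],[[0,0,0],[0,0.94,0.73],1],[[0,0,0],[0,0,0],1]]'; python3 st.py;  python3 -m crank '[[[0,0,0],[0,0.86,0.83],1],[[0,0,0],[0,0.77,0.91],1],[[0,0,0],[0,0.3,0.45],1],[[0,0,0],[0,0,0],1]]'; python3 st.py; python3 -c "
from cad import *
c=cap('scene');save(c,'pics/s4.png',80,60,360,320,2.5);c=cap('top');print(fit(c['P'],c['color']))"
```

```text
time_s: 17.5
tcp_pos: [0.5135, -0.0227, 0.2226]
eef_rot: [179.9, -0.0, -15.8]
contact_force: [0.5, -0.0, -0.5]
gripper_width: 0.0116
gripper_force: 10.0
caddy x,y,barz -0.05662302977198688 -0.05075631879709806 0.2136211141076111 R 0.11715285125473052 phi 49.15285731390742
time_s: 17.9
tcp_pos: [0.5087, -0.0405, 0.2011]
eef_rot: [179.9, -0.0, -15.8]
contact_force: [-1.2, 0.3, -1.1]
gripper_width: 0.0113
gripper_force: 10.0
caddy x,y,barz -0.07503062863357292 -0.05089623199477784 0.19211594042552918 R 0.11634160836818112 phi 35.23187468224216
(array([4.78172889e-01, 4.62182843e-02, 8.43203165e+01]), np.float64(2.098259628205136), 45)
```

View pics/s4.png

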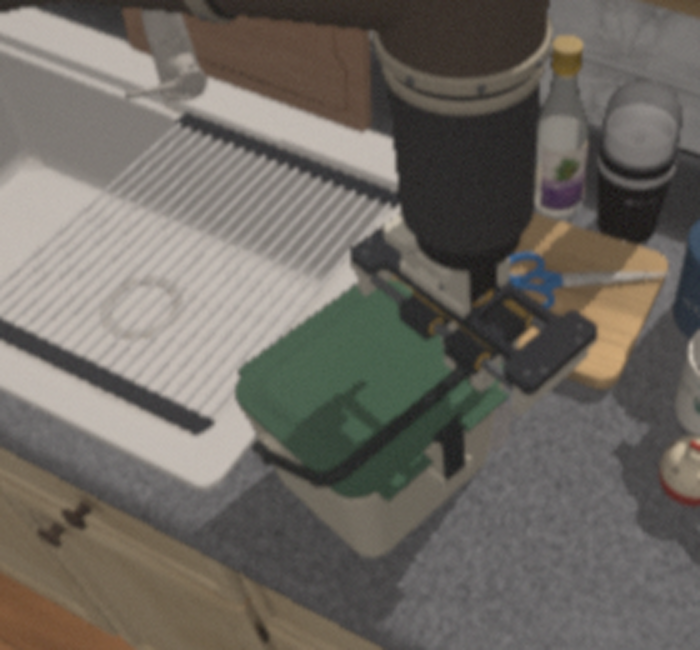

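The view shows the handle brought over to just above the catch, the lid shut, and the caddy standing where it was. I release the bar, go up, close the fingers and press from above.

```bash
python3 -m crank '[[[0,0,0],[0,0,0],0.45],[[0,0,0],[0,0,0],0.45],[[0,0,0],[0,0,0],0.45],[[0,0,0],[0,0,-2],0.45],[[0,0,0],[0,0,-3],0.5],[[0,0,0],[0,0.6,0],1],[[0,0,0],[0,0,0],1],[[0,0,0],[0,0,0],1]]';python3 -m crank '[[[0,0,0],[0,0,0],1],[[0,0,0],[0,0,0],1]]'; python3 st.py
python3 - <<'E'
from h import *
c=cap("wrist");P=c['P'];a=np.radians(74.3);q=(P-[.480,.0455,0])@np.array([[np.cos(a),-np.sin(a),0],[np.sin(a),np.cos(a),0],[0,0,1]])
m=(c['color'].max(-1)<70)&(q[...,2]>.14)&(q[...,2]<.23)&(q[...,0]>-.11)&(q[...,0]<-.04)&(q[...,1]<-.03)&(q[...,1]>-.09)
k=q[m];print(len(k),np.median(k,0) if len(k) else '',np.percentile(k,[2,98],axis=0).round(3) if len(k) else '')
E
```

```text
time_s: 18.8
tcp_pos: [0.507, -0.0457, 0.2514]
eef_rot: [180.0, -0.1, -15.8]
contact_force: [0.5, 0.2, 0.5]
gripper_width: 0.0039
gripper_force: 0.0
time_s: 19.0
tcp_pos: [0.5072, -0.0456, 0.2513]
eef_rot: [180.0, -0.0, -15.7]
contact_force: [1.0, 1.4, -0.3]
gripper_width: 0.0005
gripper_force: 0.0
caddy x,y,barz -0.08038677028098092 -0.0508482390388048 0.2423039503192687 R 0.1543946903489621 phi 49.44363837908311
1254 [-0.07549214 -0.06780993  0.19316038] [[-0.081 -0.089  0.147]
 [-0.069 -0.041  0.227]]
```

```bash
python3 -m crank '[[[0,0,0],[0,0,1.5],1],[[0,0,0],[0,0,1],1],[[0,0,0],[0,0.1,0.5],1],[[0,0,0],[0,0.2,0.5],1],[[0,0,0],[0,0.2,0.5],1],[[0,0,0],[0,0.2,0.5],1],[[0,0,0],[0,0,0],1]]'; python3 st.py;  python3 -m crank '[[[0,0,0],[0,0.2,0.5],1],[[0,0,0],[0,0.1,0.4],1],[[0,0,0],[0,0.1,0.4],1],[[0,0,0],[0,0,0.4],1],[[0,0,0],[0,0,0],1]]'; python3 st.py
```

```text
time_s: 19.75
tcp_pos: [0.5053, -0.0528, 0.2064]
eef_rot: [180.0, -0.1, -15.8]
contact_force: [0.0, 0.2, -0.3]
gripper_width: 0.0008
gripper_force: 0.0
caddy x,y,barz -0.08781471476629324 -0.050939961732951275 0.19741394295413683 R 0.12987606343858038 phi 33.88735308954671
time_s: 20.25
tcp_pos: [0.5044, -0.0575, 0.1903]
eef_rot: [179.9, -0.1, -15.7]
contact_force: [-1.4, -4.5, 5.1]
gripper_width: 0.0005
gripper_force: 2.3
caddy x,y,barz -0.09251792684885542 -0.051362646292132164 0.18130128437690207 R 0.1258177987601642 phi 26.582288943163118
```

Run:
```python
from h import *
c=cap("scene");P=c['P'];a=np.radians(74.3);q=(P-[.480,.0455,0])@np.array([[np.cos(a),-np.sin(a),0],[np.sin(a),np.cos(a),0],[0,0,1]])
for n in("scene","top","wrist"):
  if n!="scene":
    c2=cap(n);qq=(c2['P']-[.480,.0455,0])@np.array([[np.cos(a),-np.sin(a),0],[np.sin(a),np.cos(a),0],[0,0,1]]);col=c2['color']
  else: qq=q;col=c['color']
  for lo,hi in((-.09,-.07),(.02,.08)):
    m=(col.max(-1)<60)&(qq[...,2]>.14)&(qq[...,2]<.22)&(qq[...,0]>-.12)&(qq[...,0]<-.05)&(qq[...,1]<hi)&(qq[...,1]>lo)
    k=qq[m];print(n,lo,len(k),np.percentile(k,[5,50,95],axis=0).round(3).tolist() if len(k)>3 else '')
save(c,"pics/s5.png",180,150,320,260,5)
```

```text
scene -0.09 0 
scene 0.02 195 [[-0.094, 0.023, 0.144], [-0.09, 0.05, 0.163], [-0.084, 0.077, 0.166]]
top -0.09 0 
top 0.02 150 [[-0.094, 0.023, 0.158], [-0.089, 0.051, 0.162], [-0.084, 0.077, 0.166]]
wrist -0.09 694 [[-0.094, -0.089, 0.161], [-0.089, -0.08, 0.164], [-0.084, -0.071, 0.165]]
wrist 0.02 0
```

View pics/s5.png

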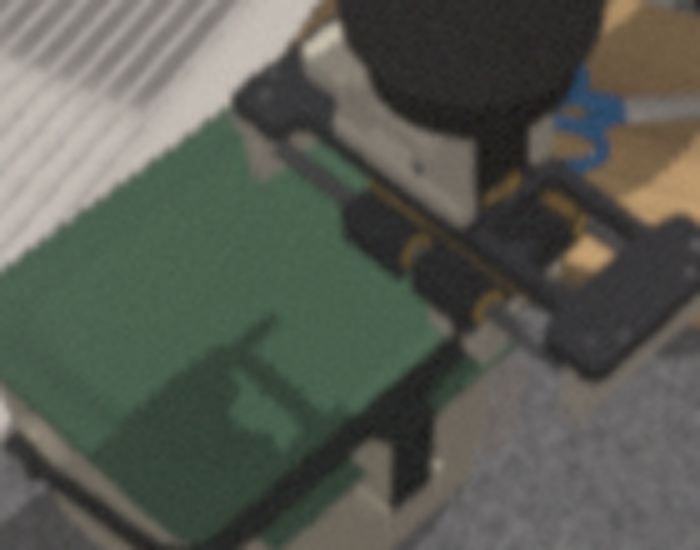

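The bar now rests on the catch nose, with its top at about z 0.164 and x -0.089. I keep pressing.

```bash
python3 -m crank '[[[0,0,0],[0,0,0.3],1],[[0,0,0],[0,0,0.3],1],[[0,0,0],[0,0,0],1]]'; python3 -m crank '[[[0,0,0],[0,0,0.3],1],[[0,0,0],[0,0,0.3],1],[[0,0,0],[0,0,0],1]]'; python3 st.py
```

```text
time_s: 20.7
tcp_pos: [0.5043, -0.056, 0.1832]
eef_rot: [-180.0, -0.0, -15.8]
contact_force: [0.6, 0.7, -0.3]
gripper_width: 0.0004
gripper_force: 0.0
time_s: 21.0
tcp_pos: [0.5053, -0.0564, 0.1813]
eef_rot: [180.0, -0.2, -15.7]
contact_force: [-11.3, 2.2, 29.5]
gripper_width: 0.0005
gripper_force: 15.1
caddy x,y,barz -0.09130253935623553 -0.05192695667388766 0.17225087119780294 R 0.12091691401990759 phi 23.002506380489592
```

```bash
python3 -m crank '[[[0,0,0],[0,0,-1],1],[[0,0,0],[0,0,-3],1],[[0,0,0],[0,0,-4],1],[[0,0,0],[0,0,-5],1],[[0,0,0],[0,-4,-4],1],[[0,0,0],[0,-4,0],1],[[0,0,0],[0,-4,0],1],[[0,0,0],[0,-4,0],1]]'; python3 -m crank '[[[0,0,0],[0,-4,0],1],[[0,0,0],[0,-4,0],1],[[0,0,0],[0,0,0],1]]'
python3 - <<'E'
from h import *
a=np.radians(74.3)
for n in("top","scene"):
    c=cap(n);q=(c['P']-[.480,.0455,0])@np.array([[np.cos(a),-np.sin(a),0],[np.sin(a),np.cos(a),0],[0,0,1]])
    for lo,hi in((-.08,-.03),(.03,.08)):
        m=(c['color'].max(-1)<60)&(q[...,2]>.12)&(q[...,2]<.22)&(q[...,0]>-.12)&(q[...,0]<-.05)&(q[...,1]<hi)&(q[...,1]>lo)
        k=q[m];print(n,lo,len(k),np.percentile(k,[5,50,95],axis=0).round(3).tolist() if len(k)>3 else '')
    hsv=cv2.cvtColor(c['color'],cv2.COLOR_RGB2HSV);g=(hsv[...,0]>55)&(hsv[...,0]<95)&(hsv[...,1]>60)&(abs(q[...,0])<.08)&(abs(q[...,1])<.09)
    print("lid z",np.percentile(q[g][:,2],[2,50,98]))
    if n=="scene":save(c,"pics/s6.png",150,130,420,320,2.8)
E
```

```text
time_s: 21.8
tcp_pos: [0.5467, 0.0951, 0.3435]
eef_rot: [-179.9, -0.1, -15.8]
contact_force: [1.2, 0.0, 0.2]
gripper_width: 0.0001
gripper_force: 0.0
time_s: 22.1
tcp_pos: [0.569, 0.1745, 0.3415]
eef_rot: [180.0, -0.0, -15.6]
contact_force: [-0.2, -0.9, -0.5]
gripper_width: 0.0002
gripper_force: 0.0
top -0.08 105 [[-0.096, -0.076, 0.151], [-0.091, -0.055, 0.155], [-0.087, -0.033, 0.157]]
top 0.03 118 [[-0.097, 0.033, 0.151], [-0.092, 0.055, 0.155], [-0.087, 0.077, 0.157]]
lid z [0.14417915 0.15026345 0.15375723]
scene -0.08 99 [[-0.096, -0.077, 0.144], [-0.094, -0.054, 0.155], [-0.09, -0.034, 0.158]]
scene 0.03 138 [[-0.097, 0.032, 0.144], [-0.095, 0.054, 0.155], [-0.09, 0.078, 0.158]]
lid z [0.14617842 0.15175863 0.15437319]
```

View pics/s6.png

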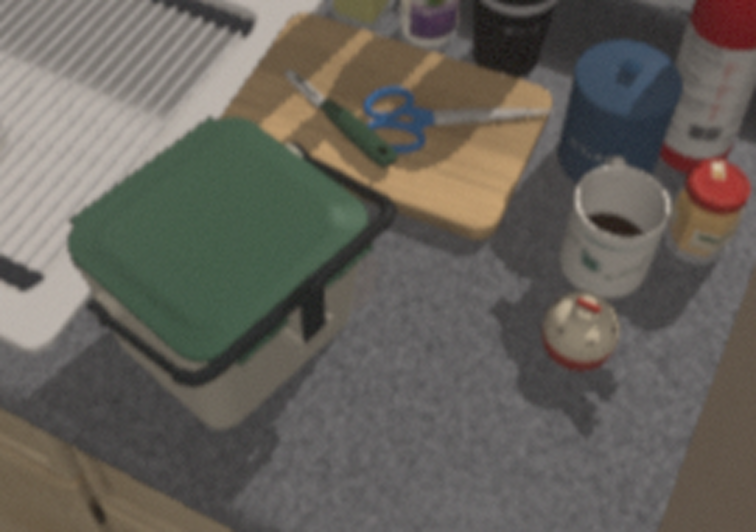

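The final view shows the bar lying on the front lip from (195,375) to (385,205), under the catch at (313,305). Its top measures z 0.157, which is the latched height. The lid is flat, and the mug and timer look undisturbed.

```bash
python3 -c "
from plant import r
print(r.close_job())"
```

```text
the job is handed in; nothing more can be done
None
```

The lemon is in the caddy, the lid is shut and the handle is over the front, snapped under the catch; I handed the job in at about 22 s, with the caddy about where it was and the mug and timer untouched.

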